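# Set the clicking length stop to four and lock it

## Robot

A 6-joint arm with a two-finger parallel gripper is mounted at the origin on the work surface. World frame = base frame: x ahead of the robot, y to its left, z up, the work surface at z = 0. Lengths are in mm, angles in rad, forces in N, time in s.
With the tool pointing down it reaches from about 400 to 925 mm from the base axis. Payload 12.5 kg.
Tool frame: the origin (TCP) lies on the mounting face of the last link; the fingertips stand 190 mm ahead of it and the grasp point (between the pads) lies 171 mm ahead of it; z points along the fingers, y is the line along which they close (so a half turn about z gives the same grasp; the last joint's range is limited). The gripper opens to 95 mm and grips with 3 to 60 N. Pads are 20 mm wide; open, the fingers measure 119 mm over their backs; the gripper's body (75 mm by 180 mm) begins 59 mm behind the grasp point.
Start: joints at [-1.391, 0.491, 1.559, -0, 1.092, -0.106], TCP at [176.223, -599.642, 404.761] pointing down, gripper open.
Joint ranges: [-3.1, 3.1], [-0.84, 2.19], [0.05, 2.79], [-1.13, 4.28], [0.06, 2.93], [-2.69, 2.69]. Speed limits (rad/s): [2.22, 2.22, 2.79, 3.14, 3.14, 3.14].

## Interface

Orientations are given as [roll, pitch, yaw] about the fixed x, y, z axes, in that order (R = Rz(yaw) Ry(pitch) Rx(roll)).
In Python, from cell import env gives the robot as it stands.
- The arm moves only by the tool carry_out, never from a script. Its argument "series" is a list of rows, each a list of 5 numbers: the shift along the tool's x, y, z in m, then the turn about the tool's z in degrees, then the opening, from 0 (shut) to 1 (fully open). A call has 1 to 20 rows; each row is the pose to reach, as a shift and turn from the pose commanded when the call began, along the tool's axes at that moment; what a row does not reach only later rows make up. A row lasts 1/8 s, in which the tool goes at most 62.5 mm and 10.7 degrees, less where a joint would pass 70% of its speed; a pose out of reach is approached as far as the arm can. A call with a gripper value outside its range is refused whole. The fingers move at their own pace and stop on an object; the grip force is fixed at half the most. Time passes only in rows, so rows that repeat a pose let the fingers close. It gives the time, the measured TCP pose, the force, the opening and the grip force at its end, in the units of the state.
- env.state(): the state, without advancing time (a new reading comes with each control period).
- env.read_camera(name): name is "scene" or "top"; returns (picture, depth): 420x560x3 uint8, red, green, blue; 420x560 float32, mm along the optical axis (not along the pixel's ray), 0 where there is no reading.
- env.get_calibration(name): a dict with "intrinsics" (3x3 intrinsics, pixels), "cam_to_world" (4x4, takes a point from camera to world coordinates). Camera axes: x right, y up, looking along -z (the intrinsics and any distortion apply to the point x, -y, -z); pixel columns grow to the right and rows downward; lengths in mm; the calibration is good to about 2 mm. A picture is of the moment at which its call begins. get_calibration takes no time and is no camera call.
- env.job_done(): hands the job in; it is judged then, once.
The state is a dict: "t": time; "joints": joint angles; "qvel": joint speeds; "tau": joint torques, N m; "eef_pos": TCP position; "tcp_rot": TCP orientation; "ft_force": force on the tool from outside, world axes, zero at the start; "moment": the same for the moment, N m; "opening": opening from 0.0 (shut) to 1.0 (fully open); "grip_force": force on a finger pad.
Only numpy, scipy, OpenCV 4.12 (cv2) and the standard library are available. Lean on these libraries where they do the work, as an engineer would, in place of code of your own. Each camera call takes 0.05 s, during which the arm holds its last target. There are 200 camera calls.

## Task

Set the length stop on the filing fixture: wind its knob gently back until it meets the zero stop, without forcing it, then turn it forward exactly four clicks and never past four (the knob has lost motion, so go by the clicks and not by how far you have turned it). Then swing the clamp lever fully round to lock it, let go, and leave the blank, the tape roll and the file where they lie.

Things in the scene. Friction and masses are not known exactly. Their poses are not given: they have to be found in the camera images.
- fixture: the filing fixture, bolted down: steel base plate 110 x 370 x 10 mm (x, y, z) whose centre lies 20 mm toward +y of the origin. Origin on the table on the knob's axis, z up, y along the plate
- housing: green housing 84 x 90 mm, top 45 mm above the table, under the click disc; origin at its underside on the knob's axis. It sits on rubber bushes and twists about that axis by 0.125 rad per N m of torque on the knob, springing back (about 0.035 rad at each click). At rest its axes are the fixture's. More than 0.1 rad (0.8 N m) at the zero stop is forcing it
- knob_axis (a point): point on the knob's axis 76 mm above the table, where to grip; fixed to the fixture, does not turn with the knob. The knob is a round black ribbed cylinder, 40 mm in diameter, from 52.5 to 86.5 mm above the table; turns about the vertical. Clockwise seen from above is forward (away from zero). It drives the click disc through lost motion of unknown amount (one to two clicks), starting anywhere in it
- click_disc (a point): centre of the 62 mm click disc's top, 52 mm above the table, under the knob; fixed to the fixture. 18 clicks a turn, 20 degrees each: the torque climbs to about 0.25 N m, then drops to nearly nothing as the disc snaps ahead into the next notch, where it rests by itself; drag about 0.02 N m. It starts 1 to 3 clicks from zero
- zero_stop (a point): the zero stop inside the housing, 40 mm above the table on the knob's axis; not visible. With the disc in the zero notch it is just behind: turned further back, the torque climbs steadily, past 0.45 N m within about 0.09 rad, and does not drop as at a click
- stop_face (a point): centre of the far face of the steel stop bar (head 30 x 8 x 24 mm) that the knob drives along the fixture's +y by 1.5 mm a click; in the zero notch this face lies 104 mm toward +y from the fixture's origin, 25 mm above the table
- lock (a joint): angle of the clamp lever about its upright post, rad: 0 open, 1.4 fully round and locked (hard end). Stays where it is left, about 0.12 N m of friction. Its pivot lies at x = -5, y = -115 mm in the fixture's frame; open it points to the fixture's -y, and it swings clockwise seen from above, towards the fixture's -x
- lock_tip (a point): centre of the clamp lever's upright grey end knob (16 mm in diameter, from 39 to 61 mm above the table), 58 mm from the lever's pivot, 50 mm above the table
- blank: flat steel blank 30 x 70 x 12 mm lying in the fixture's channel beyond the stop; origin at the centre of its underside; leave it alone
- tape_roll: cardboard tape roll, 90 mm across, 25 mm high, lying behind the fixture; leave it alone
- file: flat file with a wooden handle, 290 mm long, 24 mm high, lying in front of the fixture along its y; leave it alone

How it is judged:
By the outcome, as a careful person would: the job done as asked, in the order asked, and still so for the second after the job is handed in, with the robot touching nothing.
It also fails if it takes over 72 s, if anything falls off the work surface, if the arm or the gripper's body presses on something with over 40 N, if the wrist force passes 120 N, or if a joint passes its speed limit or range.

## Working session

There is one attempt and no reset: what is moved stays moved. The work goes in short steps, Python scripts to look and compute and a tool call to move; the robot and the scene stay as the last step left them, time stands still between calls to the robot, and variables do not carry over. Pictures are saved under pics/ and viewed, at most 10 in all, crops included, and the job is handed in when it is done.

Besides the shell and the picture viewer there is one more tool, called after "Emit:" in YAML: its name, and indented under it one key for each argument. carry_out: Moves the arm, as the interface text tells. Its arguments: {"type":"object","properties":{"series":{"type":"array","items":{"type":"array","items":{"type":"number"}}}},"required":["series"]}

```bash
ls; mkdir -p pics
python3 - <<'E'
from cell import env
import cv2,numpy as np
for n in("scene","top"):
    p,d=env.read_camera(n); cv2.imwrite(f"pics/{n}0.png",p[:,:,::-1]); np.savez(f"{n}0.npz",p=p,d=d)
    c=env.get_calibration(n); print(n,{k:np.round(v,3).tolist() if not isinstance(v,str) else v for k,v in c.items()})
print(env.state())
E
```

```text
pics
scene {'intrinsics': [[388.186, 0.0, 276.457], [0.0, 388.186, 216.045], [0.0, 0.0, 1.0]], 'cam_to_world': [[0.708, -0.6, 0.373, 821.306], [0.706, 0.601, -0.374, -166.643], [-0.0, 0.529, 0.849, 618.164], [0.0, 0.0, 0.0, 1.0]]}
top {'intrinsics': [[406.475, 0.0, 281.235], [0.0, 406.475, 207.935], [0.0, 0.0, 1.0]], 'cam_to_world': [[-0.013, 0.998, -0.063, 525.496], [-0.999, -0.01, 0.035, 67.32], [0.035, 0.063, 0.997, 736.577], [0.0, 0.0, 0.0, 1.0]]}
{'t': 0.1, 'joints': array([-1.39058849e+00,  4.91482694e-01,  1.55938445e+00,  2.20979094e-06,
        1.09169182e+00, -1.05610346e-01]), 'qvel': array([-0.00095476, -0.00035584, -0.00064182, -0.00112359, -0.00234602,
       -0.00021315]), 'tau': array([ 3.10931675e-03, -6.13623905e+01, -2.58605790e+01,  6.94113714e-02,
        4.70236293e-02, -5.08951371e-05]), 'eef_pos': array([ 176.22476236, -599.61207091,  404.23179693]), 'tcp_rot': array([-3.14063193e+00, -1.03811953e-04,  2.85817115e-01]), 'ft_force': array([0.08339217, 0.12590338, 0.06292341]), 'moment': array([-0.01172661, -0.0509943 ,  0.02172285]), 'grip_force': 0.0, 'opening': 0.9991989299081491}
```

View pics/top0.png

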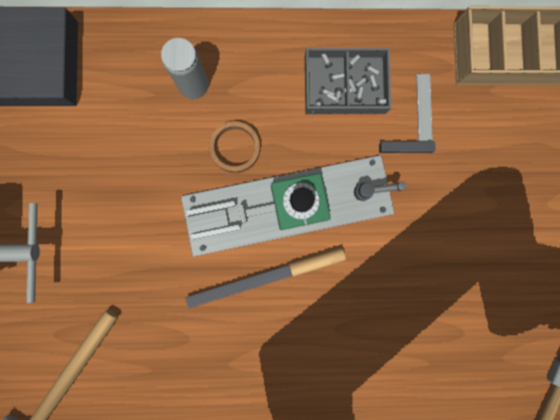

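View pics/scene0.png

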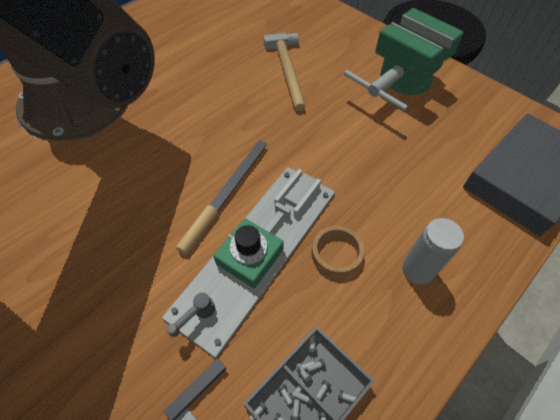

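The top view shows the knob at about (302,199), the lever pivot at (365,188) with its tip at (401,186), the stop bar at about (236,213), the tape roll at (235,146) and the file below the fixture. The scene view shows the same layout, with the knob at (248,238) and the lever tip at (175,327).

```bash
cat > h.py <<'E'
import numpy as np,cv2
from cell import env
def ray(n,uv,z):
    c=env.get_calibration(n);K=c["intrinsics"];T=c["cam_to_world"]
    uv=np.atleast_2d(uv).astype(float)
    d=np.c_[(uv[:,0]-K[0,2])/K[0,0],-(uv[:,1]-K[1,2])/K[1,1],-np.ones(len(uv))]@T[:3,:3].T
    return T[:3,3]+d*((z-T[2,3])/d[:,2])[:,None]
def proj(n,P):
    c=env.get_calibration(n);K=c["intrinsics"];T=c["cam_to_world"]
    q=(np.atleast_2d(P)-T[:3,3])@T[:3,:3]
    return np.c_[K[0,0]*q[:,0]/-q[:,2]+K[0,2],K[1,1]*q[:,1]/q[:,2]+K[1,2]]
def cloud(n,d):
    c=env.get_calibration(n);K=c["intrinsics"];T=c["cam_to_world"]
    v,u=np.mgrid[:d.shape[0],:d.shape[1]]
    P=np.stack([(u-K[0,2])/K[0,0]*d,-(v-K[1,2])/K[1,1]*d,-d],-1)
    return P@T[:3,:3].T+T[:3,3]
def big(m,near=None):
    k,l,s,c=cv2.connectedComponentsWithStats(m.astype(np.uint8))
    i=1+np.argmax(s[1:,4]); return l==i
E
python3 - <<'E'
from h import *
for n,kn in(("top",(302,199)),("scene",(248,238))):
    f=np.load(n+"0.npz");p=f["p"];d=f["d"];C=cloud(n,d);hsv=cv2.cvtColor(p,cv2.COLOR_RGB2HSV)
    near=np.hypot(C[...,0]-ray(n,kn,86)[0,0],C[...,1]-ray(n,kn,86)[0,1])
    g=big((hsv[...,0]>55)&(hsv[...,0]<90)&(hsv[...,1]>100)&(near<90)&(d>0))
    print(n,"green z",np.median(C[g][:,2]))
    gr=cv2.minAreaRect(ray(n,np.argwhere(g)[:,::-1],45)[:,:2].astype(np.float32));print(" green",gr)
    # plate: gray low sat + everything on it: height
    m=(hsv[...,1]<60)&(hsv[...,2]>90)&(near<260)&(C[...,2]>3)&(C[...,2]<17)
    m=big(cv2.morphologyEx((m|g).astype(np.uint8),cv2.MORPH_CLOSE,np.ones((5,5))))
    print(" plate z",np.median(C[m&~g][:,2]))
    pr=cv2.minAreaRect(ray(n,np.argwhere(m&~g)[:,::-1],10)[:,:2].astype(np.float32));print(" plate",pr)
    k=(hsv[...,2]<60)&(C[...,2]>75)&(C[...,2]<95)&(near<40)
    e=C[k];print(" knob",k.sum(),(e[:,:2].min(0)+e[:,:2].max(0))/2,np.median(e[:,2]),e.mean(0))
    kk=big(k);(r,rad)=cv2.minEnclosingCircle(ray(n,np.argwhere(kk)[:,::-1],86.5)[:,:2].astype(np.float32));print(" circ",r,rad)
    t=(C[...,2]>50)&(C[...,2]<72)&(near>90)&(near<230);print(" tip",t.sum(),[ (np.round(C[t&(near<150)].mean(0)),np.round(C[t&(near>150)].mean(0)))])
E
```

```text
top green z 44.103437903383906
 green ((581.0707397460938, 10.078739166259766), (79.61011505126953, 86.47383117675781), 11.171975135803223)
 plate z 9.245521577122645
 plate ((577.71142578125, 28.974227905273438), (109.49636840820312, 368.3276062011719), 11.204545974731445)
 knob 430 [581.28125018  10.5210934 ] 85.71488294930356 [580.8904212   10.52185371  85.58439506]
 circ (580.725341796875, 10.321492195129395) 19.30244255065918
 tip 318 [(array([ 600., -108.,   51.]), array([ 604., -154.,   56.]))]
scene green z 43.872521263571116
 green ((585.5061645507812, 5.649600982666016), (86.87281799316406, 94.15613555908203), 11.100647926330566)
 plate z 9.645775864194775
 plate ((594.4874267578125, -16.217864990234375), (127.53813171386719, 463.1431579589844), 11.303563117980957)
 knob 475 [580.66411977   9.20572486] 85.65507212732825 [582.83058891   7.60663387  84.95928703]
 circ (583.1635131835938, 6.9744038581848145) 21.99500274658203
 tip 429 [(array([ 598., -111.,   52.]), array([ 604., -156.,   57.]))]
```

Both views agree. The knob axis is at (581, 10), the fixture yaw is about 11.2°, and the lever pivot is near (599, -104). Next I'll move above the knob with plenty of wrist travel left.

Emit:
carry_out:
  series:
    - [0.04,-0.0336,0,-4.2,1]
    - [0.08,-0.0673,0,-8.3,1]
    - [0.12,-0.1009,0,-12.5,1]
    - [0.16,-0.1345,0,-16.6,1]
    - [0.2,-0.1681,0,-20.8,1]
    - [0.24,-0.2018,0,-24.9,1]
    - [0.28,-0.2354,0,-29.1,1]
    - [0.32,-0.269,0,-33.2,1]
    - [0.36,-0.3026,0,-37.4,1]
    - [0.4,-0.3363,0,-41.5,1]
    - [0.44,-0.3699,0,-45.7,1]
    - [0.48,-0.4035,0,-49.8,1]
    - [0.52,-0.4372,0,-54,1]
    - [0.5602,-0.4708,0,-58.1,1]
    - [0.5602,-0.4708,0,-58.1,1]
    - [0.5602,-0.4708,0,-58.1,1]

```text
t: 2.1
eef_pos: [580.7, 9.9, 404.3]
tcp_rot: [-3.141, 0.0, 1.3]
ft_force: [0.6, -0.2, 0.4]
opening: 1.0
grip_force: 0.0
```

```bash
python3 -c "
from h import *
s=env.state();print({k:np.round(v,3) for k,v in s.items()})"
```

```text
{'t': np.float64(2.1), 'joints': array([-0.097,  0.429,  1.67 , -0.   ,  1.044,  0.174]), 'qvel': array([-0.021, -0.01 ,  0.007, -0.   , -0.001,  0.001]), 'tau': array([ 1.3830e+00, -5.5661e+01, -2.5392e+01,  1.2100e-01,  1.2000e-02,
        6.0000e-03]), 'eef_pos': array([580.75 ,   9.933, 404.26 ]), 'tcp_rot': array([-3.141,  0.   ,  1.3  ]), 'ft_force': array([ 0.627, -0.203,  0.354]), 'moment': array([ 0.004, -0.128,  0.031]), 'grip_force': np.float64(0.0), 'opening': np.float64(1.0)}
```

Emit:
carry_out:
  series:
    - [0,0,0.03,0,1]
    - [0,0,0.06,0,1]
    - [0,0,0.09,0,1]
    - [0,0,0.12,0,1]
    - [0,0,0.14,0,1]
    - [0,0,0.157,0,1]
    - [0,0,0.157,0,0.6]
    - [0,0,0.157,0,0.45]
    - [0,0,0.157,0,0.4]
    - [0,0,0.157,0,0.35]
    - [0,0,0.157,0,0.2]
    - [0,0,0.157,0,0.2]

```text
t: 3.6
eef_pos: [581.0, 10.0, 247.8]
tcp_rot: [3.142, 0.0, 1.3]
ft_force: [-1.0, 1.6, 0.5]
opening: 0.425
grip_force: 1.4
```

```bash
cat > s.py <<'E'
from h import *
s=env.state();print(f"t {s['t']:.2f} j6 {s['joints'][5]:.4f} yaw {s['tcp_rot'][2]:.4f} Mz {s['moment'][2]:.3f} tau6 {s['tau'][5]:.3f} M",s['moment'].round(2),"F",s['ft_force'].round(1),"op %.3f g %.1f"%(s['opening'],s['grip_force']),s['eef_pos'].round(1))
E
python3 s.py
python3 - <<'E'
from h import *
for n in("scene","top"):
    p,d=env.read_camera(n);cv2.imwrite(f"pics/{n}1.png",p[:,:,::-1]);np.savez(n+"1.npz",p=p,d=d)
E
```

```text
t 3.60 j6 0.1746 yaw 1.2999 Mz 0.020 tau6 -0.001 M [0.05 0.29 0.02] F [-1.   1.6  0.5] op 0.425 g 1.4 [581.   10.  247.8]
```

View pics/scene1.png

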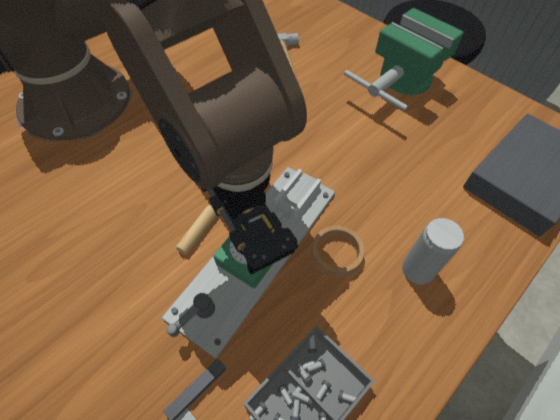

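The picture shows the gripper around the knob at about (265,235), with the lever and the plate clear. I'll turn it back now; the first 12° can't reach the stop, because the disc starts at least one click away.

Emit:
carry_out:
  series:
    - [0,0,0,0,0.2]
    - [0,0,0,0,0.2]
    - [0,0,0,-3,0.2]
    - [0,0,0,-6,0.2]
    - [0,0,0,-9,0.2]
    - [0,0,0,-12,0.2]
    - [0,0,0,-12,0.2]

```text
t: 4.58
eef_pos: [580.8, 10.1, 247.8]
tcp_rot: [-3.141, -0.0, 1.51]
ft_force: [-4.4, 1.8, 5.8]
opening: 0.416
grip_force: 30.0
```

```bash
python3 s.py
```

```text
t 4.58 j6 -0.0356 yaw 1.5100 Mz -0.012 tau6 -0.328 M [ 0.24  0.63 -0.01] F [-4.4  1.8  5.8] op 0.416 g 30.0 [580.8  10.1 247.8]
```

Emit:
carry_out:
  series:
    - [0,0,0,-3,0.2]
    - [0,0,0,-6,0.2]
    - [0,0,0,-6,0.2]

```text
t: 4.95
eef_pos: [580.7, 10.1, 247.8]
tcp_rot: [-3.141, -0.0, 1.615]
ft_force: [-4.3, 1.1, 6.1]
opening: 0.416
grip_force: 30.0
```

```bash
python3 s.py
```

```text
t 4.95 j6 -0.1403 yaw 1.6148 Mz -0.025 tau6 -0.346 M [ 0.28  0.75 -0.02] F [-4.3  1.1  6.1] op 0.416 g 30.0 [580.7  10.1 247.8]
```

Emit:
carry_out:
  series:
    - [0,0,0,-2,0.2]
    - [0,0,0,-4,0.2]
    - [0,0,0,-4,0.2]

```text
t: 5.32
eef_pos: [580.7, 10.1, 247.8]
tcp_rot: [-3.141, -0.0, 1.684]
ft_force: [-4.2, 1.4, 5.6]
opening: 0.415
grip_force: 30.0
```

```bash
python3 s.py
```

```text
t 5.33 j6 -0.2098 yaw 1.6843 Mz -0.001 tau6 -0.249 M [ 0.21  0.76 -0.  ] F [-4.2  1.4  5.6] op 0.415 g 30.0 [580.7  10.1 247.8]
```

Emit:
carry_out:
  series:
    - [0,0,0,-1.5,0.2]
    - [0,0,0,-3,0.2]
    - [0,0,0,-3,0.2]

```text
t: 5.7
eef_pos: [580.7, 10.1, 247.8]
tcp_rot: [-3.141, -0.0, 1.736]
ft_force: [-5.0, 1.7, 6.1]
opening: 0.414
grip_force: 30.0
```

```bash
python3 s.py
```

```text
t 5.70 j6 -0.2619 yaw 1.7363 Mz -0.091 tau6 -0.321 M [ 0.25  0.71 -0.09] F [-5.   1.7  6.1] op 0.414 g 30.0 [580.7  10.1 247.8]
```

Emit:
carry_out:
  series:
    - [0,0,0,-1.5,0.2]
    - [0,0,0,-3,0.2]
    - [0,0,0,-3,0.2]

```text
t: 6.08
eef_pos: [580.6, 10.1, 247.8]
tcp_rot: [-3.14, -0.001, 1.788]
ft_force: [-5.6, 0.7, 6.8]
opening: 0.416
grip_force: 30.0
```

```bash
python3 s.py
```

```text
t 6.08 j6 -0.3142 yaw 1.7884 Mz -0.211 tau6 -0.412 M [ 0.28  0.8  -0.21] F [-5.6  0.7  6.8] op 0.416 g 30.0 [580.6  10.1 247.8]
```

Emit:
carry_out:
  series:
    - [0,0,0,-1,0.2]
    - [0,0,0,-2,0.2]
    - [0,0,0,-2,0.2]

```text
t: 6.45
eef_pos: [580.6, 10.0, 247.8]
tcp_rot: [-3.14, -0.001, 1.823]
ft_force: [-5.1, 1.5, 6.5]
opening: 0.42
grip_force: 30.0
```

```bash
python3 s.py
```

```text
t 6.45 j6 -0.3490 yaw 1.8232 Mz -0.254 tau6 -0.345 M [ 0.23  0.81 -0.25] F [-5.1  1.5  6.5] op 0.420 g 30.0 [580.6  10.  247.8]
```

Emit:
carry_out:
  series:
    - [0,0,0,-1,0.2]
    - [0,0,0,-2,0.2]
    - [0,0,0,-2,0.2]

```text
t: 6.82
eef_pos: [580.6, 10.1, 247.8]
tcp_rot: [-3.14, -0.0, 1.859]
ft_force: [-5.4, 2.0, 5.6]
opening: 0.417
grip_force: 30.0
```

```bash
python3 s.py
```

```text
t 6.83 j6 -0.3842 yaw 1.8586 Mz -0.027 tau6 -0.108 M [ 0.2   0.78 -0.03] F [-5.4  2.   5.6] op 0.417 g 30.0 [580.6  10.1 247.8]
```

First click: the torque rose to 0.25 N m and dropped. The next ramp should start about 12° further on.

Emit:
carry_out:
  series:
    - [0,0,0,-3,0.2]
    - [0,0,0,-6,0.2]
    - [0,0,0,-9,0.2]
    - [0,0,0,-9,0.2]

```text
t: 7.32
eef_pos: [580.5, 10.0, 247.8]
tcp_rot: [-3.14, -0.001, 2.016]
ft_force: [-6.1, 0.2, 6.7]
opening: 0.416
grip_force: 30.0
```

```bash
python3 s.py
```

```text
t 7.33 j6 -0.5417 yaw 2.0162 Mz -0.051 tau6 -0.347 M [ 0.11  0.9  -0.05] F [-6.1  0.2  6.7] op 0.416 g 30.0 [580.5  10.  247.8]
```

Emit:
carry_out:
  series:
    - [0,0,0,-1.5,0.2]
    - [0,0,0,-3,0.2]
    - [0,0,0,-3,0.2]

```text
t: 7.7
eef_pos: [580.5, 10.0, 247.8]
tcp_rot: [-3.14, -0.001, 2.068]
ft_force: [-6.2, 0.9, 6.3]
opening: 0.413
grip_force: 30.0
```

```bash
python3 s.py
```

```text
t 7.70 j6 -0.5935 yaw 2.0679 Mz -0.177 tau6 -0.308 M [ 0.13  0.95 -0.18] F [-6.2  0.9  6.3] op 0.413 g 30.0 [580.5  10.  247.8]
```

Emit:
carry_out:
  series:
    - [0,0,0,-1.5,0.2]
    - [0,0,0,-3,0.2]
    - [0,0,0,-3,0.2]

```text
t: 8.07
eef_pos: [580.5, 10.0, 247.8]
tcp_rot: [-3.14, -0.001, 2.12]
ft_force: [-6.5, 0.8, 6.0]
opening: 0.418
grip_force: 30.0
```

```bash
python3 s.py
```

```text
t 8.07 j6 -0.6455 yaw 2.1196 Mz -0.412 tau6 -0.601 M [ 0.11  1.   -0.41] F [-6.5  0.8  6. ] op 0.418 g 30.0 [580.5  10.  247.8]
```

That's 0.41 N m with a steep slope and no drop, so it looks like the stop. I'll confirm it with one more degree, then go forward through the part that must still be lost motion.

Emit:
carry_out:
  series:
    - [0,0,0,-1,0.2]
    - [0,0,0,-1,0.2]

```text
t: 8.32
eef_pos: [580.5, 10.0, 247.8]
tcp_rot: [-3.14, -0.001, 2.137]
ft_force: [-5.8, 0.0, 7.0]
opening: 0.416
grip_force: 30.0
```

```bash
python3 s.py
```

```text
t 8.32 j6 -0.6627 yaw 2.1367 Mz -0.553 tau6 -0.636 M [ 0.11  0.96 -0.55] F [-5.8  0.   7. ] op 0.416 g 30.0 [580.5  10.  247.8]
```

Emit:
carry_out:
  series:
    - [0,0,0,3,0.2]
    - [0,0,0,6,0.2]
    - [0,0,0,9,0.2]
    - [0,0,0,12,0.2]
    - [0,0,0,15,0.2]
    - [0,0,0,18,0.2]
    - [0,0,0,21,0.2]
    - [0,0,0,24,0.2]
    - [0,0,0,24,0.2]

```text
t: 9.45
eef_pos: [580.7, 10.1, 247.8]
tcp_rot: [-3.14, -0.0, 1.718]
ft_force: [-4.4, 1.7, 5.4]
opening: 0.413
grip_force: 30.0
```

```bash
python3 s.py
```

```text
t 9.45 j6 -0.2435 yaw 1.7180 Mz -0.011 tau6 0.339 M [ 0.2   0.75 -0.01] F [-4.4  1.7  5.4] op 0.413 g 30.0 [580.7  10.1 247.8]
```

Stop confirmed at 0.55 N m, below the 0.8 limit. Now forward in 3° steps, reading the torque after each.

Emit:
carry_out:
  series:
    - [0,0,0,1.5,0.2]
    - [0,0,0,3,0.2]
    - [0,0,0,3,0.2]

```text
t: 9.82
eef_pos: [580.7, 10.1, 247.8]
tcp_rot: [-3.141, -0.0, 1.666]
ft_force: [-4.5, 1.3, 4.9]
opening: 0.416
grip_force: 30.0
```

```bash
python3 s.py
```

```text
t 9.82 j6 -0.1915 yaw 1.6660 Mz -0.006 tau6 0.165 M [ 0.25  0.72 -0.01] F [-4.5  1.3  4.9] op 0.416 g 30.0 [580.7  10.1 247.8]
```

Emit:
carry_out:
  series:
    - [0,0,0,1.5,0.2]
    - [0,0,0,3,0.2]
    - [0,0,0,3,0.2]

```text
t: 10.2
eef_pos: [580.7, 10.1, 247.8]
tcp_rot: [-3.141, -0.0, 1.614]
ft_force: [-4.6, 1.0, 5.5]
opening: 0.418
grip_force: 30.0
```

```bash
python3 s.py
```

```text
t 10.20 j6 -0.1392 yaw 1.6137 Mz 0.005 tau6 0.165 M [0.24 0.65 0.  ] F [-4.6  1.   5.5] op 0.418 g 30.0 [580.7  10.1 247.8]
```

Emit:
carry_out:
  series:
    - [0,0,0,1.5,0.2]
    - [0,0,0,3,0.2]
    - [0,0,0,3,0.2]

```text
t: 10.58
eef_pos: [580.7, 10.1, 247.8]
tcp_rot: [-3.141, -0.0, 1.561]
ft_force: [-4.6, 1.4, 5.9]
opening: 0.413
grip_force: 30.0
```

```bash
python3 s.py
```

```text
t 10.57 j6 -0.0868 yaw 1.5613 Mz -0.021 tau6 0.165 M [ 0.2   0.68 -0.02] F [-4.6  1.4  5.9] op 0.413 g 30.0 [580.7  10.1 247.8]
```

Emit:
carry_out:
  series:
    - [0,0,0,1.5,0.2]
    - [0,0,0,3,0.2]
    - [0,0,0,3,0.2]

```text
t: 10.95
eef_pos: [580.7, 10.1, 247.8]
tcp_rot: [-3.141, -0.0, 1.509]
ft_force: [-4.0, 1.2, 5.9]
opening: 0.416
grip_force: 30.0
```

```bash
python3 s.py
```

```text
t 10.95 j6 -0.0345 yaw 1.5089 Mz -0.055 tau6 0.165 M [ 0.23  0.73 -0.06] F [-4.   1.2  5.9] op 0.416 g 30.0 [580.7  10.1 247.8]
```

Emit:
carry_out:
  series:
    - [0,0,0,1.5,0.2]
    - [0,0,0,3,0.2]
    - [0,0,0,3,0.2]

```text
t: 11.32
eef_pos: [580.8, 10.1, 247.8]
tcp_rot: [-3.141, 0.0, 1.457]
ft_force: [-4.0, 2.2, 5.7]
opening: 0.413
grip_force: 30.0
```

```bash
python3 s.py
```

```text
t 11.32 j6 0.0177 yaw 1.4569 Mz 0.157 tau6 0.293 M [0.25 0.63 0.16] F [-4.   2.2  5.7] op 0.413 g 30.0 [580.8  10.1 247.8]
```

Emit:
carry_out:
  series:
    - [0,0,0,1.5,0.2]
    - [0,0,0,3,0.2]
    - [0,0,0,3,0.2]

```text
t: 11.7
eef_pos: [580.8, 10.1, 247.8]
tcp_rot: [-3.141, 0.0, 1.405]
ft_force: [-4.1, 2.2, 5.2]
opening: 0.42
grip_force: 30.0
```

```bash
python3 s.py
```

```text
t 11.70 j6 0.0700 yaw 1.4047 Mz 0.258 tau6 0.395 M [0.24 0.62 0.26] F [-4.1  2.2  5.2] op 0.420 g 30.0 [580.8  10.1 247.8]
```

Emit:
carry_out:
  series:
    - [0,0,0,1.5,0.2]
    - [0,0,0,3,0.2]
    - [0,0,0,3,0.2]

```text
t: 12.08
eef_pos: [580.8, 10.1, 247.8]
tcp_rot: [-3.141, 0.0, 1.353]
ft_force: [-3.9, 0.8, 5.6]
opening: 0.413
grip_force: 30.0
```

```bash
python3 s.py
```

```text
t 12.07 j6 0.1221 yaw 1.3525 Mz 0.215 tau6 0.379 M [0.26 0.63 0.22] F [-3.9  0.8  5.6] op 0.413 g 30.0 [580.8  10.1 247.8]
```

Emit:
carry_out:
  series:
    - [0,0,0,1.5,0.2]
    - [0,0,0,3,0.2]
    - [0,0,0,3,0.2]

```text
t: 12.45
eef_pos: [580.8, 10.0, 247.8]
tcp_rot: [-3.141, 0.0, 1.3]
ft_force: [-3.4, 0.7, 4.5]
opening: 0.42
grip_force: 30.0
```

```bash
python3 s.py
```

```text
t 12.45 j6 0.1747 yaw 1.2997 Mz -0.017 tau6 0.164 M [ 0.28  0.59 -0.02] F [-3.4  0.7  4.5] op 0.420 g 30.0 [580.8  10.  247.8]
```

Click 1 forward. For click 2 I'll make one longer free step, then fine ones.

Emit:
carry_out:
  series:
    - [0,0,0,3,0.2]
    - [0,0,0,6,0.2]
    - [0,0,0,9,0.2]
    - [0,0,0,12,0.2]
    - [0,0,0,12,0.2]

```text
t: 13.08
eef_pos: [580.9, 10.0, 247.8]
tcp_rot: [-3.142, 0.0, 1.091]
ft_force: [-3.7, 0.5, 4.9]
opening: 0.417
grip_force: 30.0
```

```bash
python3 s.py
```

```text
t 13.07 j6 0.3834 yaw 1.0912 Mz 0.192 tau6 0.596 M [0.19 0.59 0.19] F [-3.7  0.5  4.9] op 0.417 g 30.0 [580.9  10.  247.8]
```

Emit:
carry_out:
  series:
    - [0,0,0,1.5,0.2]
    - [0,0,0,3,0.2]
    - [0,0,0,3,0.2]

```text
t: 13.45
eef_pos: [580.9, 10.0, 247.8]
tcp_rot: [3.142, 0.0, 1.04]
ft_force: [-2.5, 1.0, 5.0]
opening: 0.418
grip_force: 30.0
```

```bash
python3 s.py
```

```text
t 13.45 j6 0.4350 yaw 1.0396 Mz 0.229 tau6 0.411 M [0.11 0.56 0.23] F [-2.5  1.   5. ] op 0.418 g 30.0 [580.9  10.  247.8]
```

Emit:
carry_out:
  series:
    - [0,0,0,1.5,0.2]
    - [0,0,0,3,0.2]
    - [0,0,0,3,0.2]

```text
t: 13.82
eef_pos: [581.0, 10.0, 247.8]
tcp_rot: [3.142, 0.0, 0.987]
ft_force: [-3.2, 1.0, 4.9]
opening: 0.418
grip_force: 30.0
```

```bash
python3 s.py
```

```text
t 13.82 j6 0.4879 yaw 0.9866 Mz 0.092 tau6 0.225 M [0.12 0.46 0.09] F [-3.2  1.   4.9] op 0.418 g 30.0 [581.   10.  247.8]
```

Emit:
carry_out:
  series:
    - [0,0,0,1,0.2]
    - [0,0,0,2,0.2]
    - [0,0,0,2,0.2]

```text
t: 14.2
eef_pos: [581.0, 9.9, 247.8]
tcp_rot: [3.142, 0.0, 0.951]
ft_force: [-3.2, 1.4, 4.4]
opening: 0.415
grip_force: 30.0
```

```bash
python3 s.py
```

```text
t 14.20 j6 0.5230 yaw 0.9513 Mz -0.019 tau6 0.108 M [ 0.1   0.5  -0.02] F [-3.2  1.4  4.4] op 0.415 g 30.0 [581.    9.9 247.8]
```

Click 2, with the drop near yaw 1.0. Click 3 should come near 0.65.

Emit:
carry_out:
  series:
    - [0,0,0,3,0.2]
    - [0,0,0,6,0.2]
    - [0,0,0,9,0.2]
    - [0,0,0,12,0.2]
    - [0,0,0,12,0.2]

```text
t: 14.82
eef_pos: [581.0, 9.9, 247.8]
tcp_rot: [3.141, -0.0, 0.743]
ft_force: [-1.9, 0.4, 4.7]
opening: 0.415
grip_force: 30.0
```

```bash
python3 s.py
```

```text
t 14.82 j6 0.7319 yaw 0.7426 Mz 0.230 tau6 0.599 M [-0.1   0.39  0.23] F [-1.9  0.4  4.7] op 0.415 g 30.0 [581.    9.9 247.8]
```

Emit:
carry_out:
  series:
    - [0,0,0,1.5,0.2]
    - [0,0,0,3,0.2]
    - [0,0,0,3,0.2]

```text
t: 15.2
eef_pos: [581.0, 9.9, 247.8]
tcp_rot: [3.141, -0.0, 0.69]
ft_force: [-2.4, -0.6, 5.0]
opening: 0.416
grip_force: 30.0
```

```bash
python3 s.py
```

```text
t 15.20 j6 0.7849 yaw 0.6896 Mz 0.229 tau6 0.413 M [-0.2   0.4   0.23] F [-2.4 -0.6  5. ] op 0.416 g 30.0 [581.    9.9 247.8]
```

Emit:
carry_out:
  series:
    - [0,0,0,1.5,0.2]
    - [0,0,0,3,0.2]
    - [0,0,0,3,0.2]

```text
t: 15.58
eef_pos: [581.1, 9.8, 247.8]
tcp_rot: [3.141, -0.0, 0.637]
ft_force: [-2.2, -0.7, 4.4]
opening: 0.413
grip_force: 30.0
```

```bash
python3 s.py
```

```text
t 15.57 j6 0.8378 yaw 0.6366 Mz 0.081 tau6 0.219 M [-0.28  0.37  0.08] F [-2.2 -0.7  4.4] op 0.413 g 30.0 [581.1   9.8 247.8]
```

Emit:
carry_out:
  series:
    - [0,0,0,1,0.2]
    - [0,0,0,2,0.2]
    - [0,0,0,2,0.2]

```text
t: 15.95
eef_pos: [581.1, 9.8, 247.8]
tcp_rot: [3.141, -0.0, 0.601]
ft_force: [-2.0, -1.3, 5.3]
opening: 0.417
grip_force: 30.0
```

```bash
python3 s.py
```

```text
t 15.95 j6 0.8729 yaw 0.6014 Mz 0.030 tau6 0.111 M [-0.32  0.31  0.03] F [-2.  -1.3  5.3] op 0.417 g 30.0 [581.1   9.8 247.8]
```

Click 3. I'll use the same sequence for click 4, then stop.

Emit:
carry_out:
  series:
    - [0,0,0,3,0.2]
    - [0,0,0,6,0.2]
    - [0,0,0,9,0.2]
    - [0,0,0,12,0.2]
    - [0,0,0,12,0.2]

```text
t: 16.58
eef_pos: [581.1, 9.8, 247.8]
tcp_rot: [3.141, -0.0, 0.393]
ft_force: [-1.2, -3.9, 4.4]
opening: 0.414
grip_force: 30.0
```

```bash
python3 s.py
```

```text
t 16.57 j6 1.0816 yaw 0.3929 Mz 0.199 tau6 0.609 M [-0.7   0.22  0.2 ] F [-1.2 -3.9  4.4] op 0.414 g 30.0 [581.1   9.8 247.8]
```

Emit:
carry_out:
  series:
    - [0,0,0,1.5,0.2]
    - [0,0,0,3,0.2]
    - [0,0,0,3,0.2]

```text
t: 16.95
eef_pos: [581.1, 9.8, 247.8]
tcp_rot: [3.141, -0.0, 0.339]
ft_force: [-1.6, -5.9, 4.8]
opening: 0.417
grip_force: 30.0
```

```bash
python3 s.py
```

```text
t 16.95 j6 1.1354 yaw 0.3392 Mz 0.227 tau6 0.416 M [-1.14  0.22  0.23] F [-1.6 -5.9  4.8] op 0.417 g 30.0 [581.1   9.8 247.8]
```

Emit:
carry_out:
  series:
    - [0,0,0,1.5,0.2]
    - [0,0,0,3,0.2]
    - [0,0,0,3,0.2]

```text
t: 17.32
eef_pos: [581.1, 9.7, 247.8]
tcp_rot: [3.141, -0.0, 0.286]
ft_force: [-0.8, -6.7, 4.5]
opening: 0.418
grip_force: 30.0
```

```bash
python3 s.py
```

```text
t 17.32 j6 1.1880 yaw 0.2864 Mz 0.047 tau6 0.208 M [-1.17  0.19  0.05] F [-0.8 -6.7  4.5] op 0.418 g 30.0 [581.1   9.7 247.8]
```

Emit:
carry_out:
  series:
    - [0,0,0,1,0.2]
    - [0,0,0,2,0.2]
    - [0,0,0,2,0.2]

```text
t: 17.7
eef_pos: [581.1, 9.7, 247.8]
tcp_rot: [3.141, -0.001, 0.252]
ft_force: [-1.0, -5.3, 5.3]
opening: 0.415
grip_force: 30.0
```

```bash
python3 s.py
```

```text
t 17.70 j6 1.2228 yaw 0.2515 Mz 0.014 tau6 0.116 M [-1.16  0.13  0.01] F [-1.  -5.3  5.3] op 0.415 g 30.0 [581.1   9.7 247.8]
```

Four clicks confirmed. I'll release and lift, then check the lever tip in the starting images, since the lever hasn't moved.

Emit:
carry_out:
  series:
    - [0,0,0,0,0.6]
    - [0,0,0,0,1]
    - [0,0,0,0,1]
    - [0,0,0,0,1]
    - [0,0,-0.03,0,1]
    - [0,0,-0.07,0,1]
    - [0,0,-0.11,0,1]
    - [0,0,-0.15,0,1]
    - [0,0,-0.15,0,1]

```text
t: 18.82
eef_pos: [581.0, 10.1, 400.6]
tcp_rot: [3.14, -0.005, 0.253]
ft_force: [-0.0, -0.5, 0.4]
opening: 0.999
grip_force: 0.0
```

```bash
python3 s.py
python3 - <<'E'
from h import *
o=np.array([581.1,10]);a=.1955;R=np.array([[np.cos(a),-np.sin(a)],[np.sin(a),np.cos(a)]])
w=lambda x,y:o+R@[x,y]
print("pivot",w(-5,-115),"tip open",w(-5,-173))
rows=[]
for n in("top","scene"):
    p=np.load(n+"0.npz")["p"];im=p[:,:,::-1].copy()
    q=proj(n,np.r_[w(-5,-173),61])[0];pv=proj(n,np.r_[w(-5,-115),50])[0];print(n,q,pv)
    x,y=np.int32(q)-32; c=cv2.resize(im[y:y+64,x:x+64],(384,384),interpolation=cv2.INTER_CUBIC)
    cv2.drawMarker(c,tuple(int(v) for v in (q-[x,y]+.5)*6),(0,0,255),0,12,1);rows.append(c)
cv2.imwrite("pics/tip.png",np.hstack(rows))
E
```

```text
t 18.82 j6 1.2218 yaw 0.2527 Mz 0.007 tau6 -0.001 M [ 0.01 -0.03  0.01] F [-0.  -0.5  0.4] op 0.999 g 0.0 [581.   10.1 400.6]
pivot [ 598.53480566 -103.78061149] tip open [ 609.80171366 -160.67574999]
top [401.54019488 181.97219135] [366.73977317 189.60224559]
scene [174.55524601 330.97165658] [201.80728936 301.01919898]
```

View pics/tip.png

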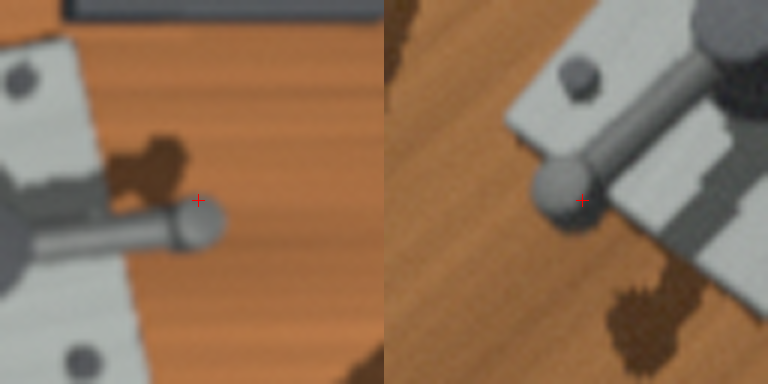

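In the crops the tip's top centre is about 3 px from the predicted fully open position in both views, at (402.0,185.3) top and (171.7,328.5) scene. So the lever starts slightly swung.

Run:
```python
from h import *
print(ray("top",(402.0,185.3),61),ray("scene",(171.7,328.5),61))
pv=np.array([598.5,-103.8])
for t in (ray("top",(402.0,185.3),61),ray("scene",(171.7,328.5),61)):
    d=t[0,:2]-pv;print(np.hypot(*d),"lock angle",-(np.arctan2(d[1],d[0])-(.1955-np.pi/2)))
```

```text
[[ 604.13941957 -161.28334535   61.        ]] [[ 604.0732227  -161.41640113   61.        ]]
57.759311328391945 lock angle 0.09770765981404361
57.8853218922742 lock angle 0.09907021100955915
```

Emit:
carry_out:
  series:
    - [-0.002,0.0172,0,-8.1,0.7]
    - [-0.0041,0.0343,0,-16.2,0.5]
    - [-0.0061,0.0515,0,-24.3,0.5]
    - [-0.0082,0.0687,0,-32.4,0.5]
    - [-0.0102,0.0859,0,-40.6,0.5]
    - [-0.0122,0.103,0,-48.7,0.5]
    - [-0.0143,0.1202,0,-56.8,0.5]
    - [-0.0163,0.1374,0,-64.9,0.5]
    - [-0.0184,0.1545,0,-73,0.5]
    - [-0.0204,0.1717,0,-81.1,0.5]
    - [-0.0204,0.1717,0,-81.1,0.5]
    - [-0.0204,0.1717,0,-81.1,0.5]
    - [-0.0204,0.1717,0.04,-81.1,0.5]
    - [-0.0204,0.1717,0.08,-81.1,0.5]
    - [-0.0204,0.1717,0.11,-81.1,0.5]
    - [-0.0204,0.1717,0.13,-81.1,0.5]
    - [-0.0204,0.1717,0.13,-81.1,0.5]

```text
t: 20.95
eef_pos: [603.9, -160.6, 266.4]
tcp_rot: [-3.139, -0.001, 1.667]
ft_force: [0.9, -0.8, 0.1]
opening: 0.498
grip_force: 0.0
```

```bash
python3 s.py
python3 - <<'E'
from h import *
for n in("scene","top"):
    p,d=env.read_camera(n);cv2.imwrite(f"pics/{n}2.png",p[:,:,::-1]);np.savez(n+"2.npz",p=p,d=d)
E
```

```text
t 20.95 j6 -0.4617 yaw 1.6669 Mz 0.042 tau6 0.020 M [-0.   -0.09  0.04] F [ 0.9 -0.8  0.1] op 0.498 g 0.0 [ 603.9 -160.6  266.4]
```

View pics/scene2.png

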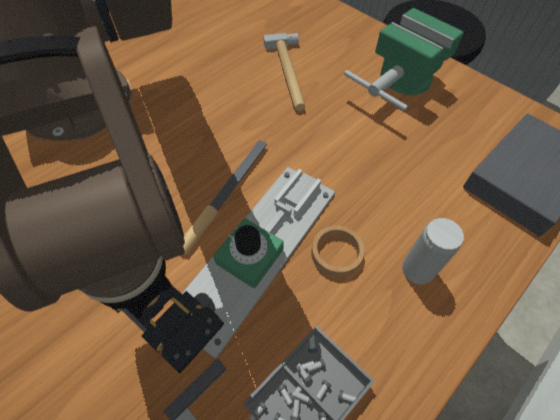

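The gripper is at about (180,330), over the lever tip, and the knob and housing are clear. Descend and grip; I'll also check the stop bar's travel in the pictures.

Emit:
carry_out:
  series:
    - [0,0,0.015,0,0.5]
    - [0,0,0.03,0,0.5]
    - [0,0,0.043,0,0.5]
    - [0,0,0.043,0,0.5]
    - [0,0,0.043,0,0.3]
    - [0,0,0.043,0,0.2]
    - [0,0,0.043,0,0.1]
    - [0,0,0.043,0,0.1]
    - [0,0,0.043,0,0.1]
    - [0,0,0.043,0,0.1]

```text
t: 22.3
eef_pos: [604.2, -161.4, 224.9]
tcp_rot: [3.141, 0.0, 1.668]
ft_force: [-1.2, -0.9, 3.0]
opening: 0.161
grip_force: 30.0
```

```bash
python3 s.py
python3 - <<'E'
from h import *
a=.1955;o=np.array([581.1,10.]);y=np.array([-np.sin(a),np.cos(a)])
for n in("scene",):
    g=[cv2.cvtColor(np.load(f"{n}{i}.npz")["p"],cv2.COLOR_RGB2GRAY) for i in(0,2)]
    q=lambda l,z:proj(n,np.r_[o+y*l,z])[0]
    e=(q(110,25)-q(105,25))/5;print(n,"px/mm",e,"face at",q(105.5,25))
    c=np.int32(q(98,37)); 
    for h in (5,7,9):
        A,B=[v[c[1]-h:c[1]+h,c[0]-h:c[0]+h].astype(np.float32) for v in g]
        s,r=cv2.phaseCorrelate(A,B,cv2.createHanningWindow((2*h,2*h),cv2.CV_32F));print(h,s,r,"mm",np.dot(s,e)/np.dot(e,e))
a,b=[cv2.resize(cv2.imread(f"pics/scene{i}.png")[160:235,255:345],(390,325),interpolation=cv2.INTER_CUBIC) for i in(0,2)]
cv2.imwrite("pics/stop.png",np.hstack([a,b]))
E
```

```text
t 22.30 j6 -0.4638 yaw 1.6681 Mz 0.032 tau6 0.037 M [-0.14  0.08  0.03] F [-1.2 -0.9  3. ] op 0.161 g 30.0 [ 604.2 -161.4  224.9]
scene px/mm [ 0.30014592 -0.3836001 ] face at [283.79130634 209.89678784]
5 (-0.7037411047006366, -0.674289402791846) 0.701271448135376 mm 0.19993735386337297
7 (0.18285564464821213, -0.817770137404672) 0.7279302978515625 mm 1.553639150138934
9 (0.06967596934520337, -0.7142902145392878) 0.9626606342233257 mm 1.2431249876528052
```

View pics/stop.png

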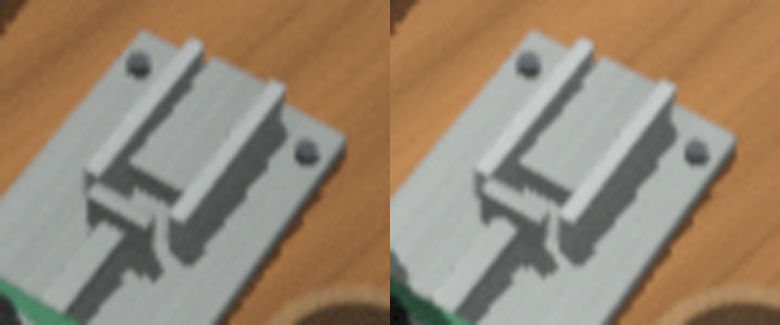

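The stop head, near (120,205) and then (125,198) in the crops, has moved about 4 mm towards the blank. That fits three net clicks from its start, and the blank hasn't moved. Now I'll swing the lever along its arc.

Emit:
carry_out:
  series:
    - [0.0003,-0.0061,0,6,0.1]
    - [0.0013,-0.0121,0,12,0.1]
    - [0.0028,-0.0179,0,18,0.1]
    - [0.005,-0.0236,0,24,0.1]
    - [0.0078,-0.029,0,30,0.1]
    - [0.0111,-0.0341,0,36,0.1]
    - [0.0149,-0.0388,0,42,0.1]
    - [0.0192,-0.0431,0,48,0.1]
    - [0.0239,-0.0469,0,54,0.1]
    - [0.029,-0.0502,0,60,0.1]
    - [0.0344,-0.053,0,66,0.1]
    - [0.0401,-0.0552,0,72,0.1]
    - [0.0401,-0.0552,0,72,0.1]
    - [0.0401,-0.0552,0,72,0.1]

```text
t: 24.05
eef_pos: [545.2, -127.0, 224.9]
tcp_rot: [-3.141, 0.0, 0.414]
ft_force: [-3.9, -2.9, 5.4]
opening: 0.161
grip_force: 30.0
```

```bash
python3 s.py
```

```text
t 24.05 j6 0.8107 yaw 0.4135 Mz -0.196 tau6 -0.170 M [-0.44  0.65 -0.2 ] F [-3.9 -2.9  5.4] op 0.161 g 30.0 [ 545.2 -127.   224.9]
```

Emit:
carry_out:
  series:
    - [0,-0.001,0,1,0.1]
    - [0,-0.002,0,2,0.1]
    - [0,-0.002,0,2,0.1]

```text
t: 24.42
eef_pos: [544.5, -125.4, 224.9]
tcp_rot: [3.141, 0.0, 0.378]
ft_force: [-4.0, -4.4, 4.4]
opening: 0.16
grip_force: 30.0
```

```bash
python3 s.py
```

```text
t 24.43 j6 0.8485 yaw 0.3783 Mz -0.125 tau6 -0.010 M [-0.78  0.64 -0.12] F [-4.  -4.4  4.4] op 0.160 g 30.0 [ 544.5 -125.4  224.9]
```

Emit:
carry_out:
  series:
    - [0,-0.001,0,1,0.1]
    - [0,-0.001,0,1,0.1]

```text
t: 24.68
eef_pos: [544.2, -124.7, 224.9]
tcp_rot: [3.141, -0.0, 0.361]
ft_force: [-3.3, -8.4, 5.3]
opening: 0.163
grip_force: 30.0
```

```bash
python3 s.py
```

```text
t 24.68 j6 0.8672 yaw 0.3611 Mz -0.126 tau6 0.046 M [-1.32  0.56 -0.13] F [-3.3 -8.4  5.3] op 0.163 g 30.0 [ 544.2 -124.7  224.9]
```

Tangential force is starting to rise, so the end is close. A little further.

Emit:
carry_out:
  series:
    - [0,-0.001,0,0.5,0.1]
    - [0,-0.001,0,0.5,0.1]

```text
t: 24.92
eef_pos: [544.1, -124.4, 225.0]
tcp_rot: [3.139, -0.001, 0.353]
ft_force: [-2.7, -13.6, 2.9]
opening: 0.159
grip_force: 30.0
```

```bash
python3 s.py
```

```text
t 24.93 j6 0.8772 yaw 0.3527 Mz 0.002 tau6 0.058 M [-2.34  0.56  0.  ] F [ -2.7 -13.6   2.9] op 0.159 g 30.0 [ 544.1 -124.4  225. ]
```

Emit:
carry_out:
  series:
    - [0,-0.0007,0,0,0.1]
    - [0,-0.0007,0,0,0.1]

```text
t: 25.18
eef_pos: [544.0, -124.2, 225.0]
tcp_rot: [3.138, -0.001, 0.353]
ft_force: [-2.5, -17.9, 2.4]
opening: 0.163
grip_force: 30.0
```

```bash
python3 s.py
```

```text
t 25.18 j6 0.8780 yaw 0.3528 Mz 0.015 tau6 0.036 M [-3.03  0.55  0.01] F [ -2.5 -17.9   2.4] op 0.163 g 30.0 [ 544.  -124.2  225. ]
```

The lever is at the hard end: 18 N with no further movement, at an angle of about 1.41. Release, lift, and verify.

Emit:
carry_out:
  series:
    - [0,0.0005,0,0,0.3]
    - [0,0.0005,0,0,0.5]
    - [0,0.0005,0,0,0.5]
    - [0,0.0005,-0.02,0,0.5]
    - [0,0.0005,-0.05,0,0.5]
    - [0,0.0005,-0.09,0,0.5]
    - [0,0.0005,-0.13,0,0.5]
    - [0,-0.04,-0.17,0,0.5]
    - [0,-0.09,-0.18,0,0.5]
    - [-0.05,-0.09,-0.18,0,0.5]
    - [-0.1,-0.09,-0.18,0,0.5]
    - [-0.1,-0.09,-0.18,0,0.5]

```text
t: 26.68
eef_pos: [416.6, -72.2, 405.0]
tcp_rot: [-3.141, 0.0, 0.35]
ft_force: [0.2, 0.5, 0.4]
opening: 0.502
grip_force: 0.0
```

```bash
python3 s.py
python3 - <<'E'
from h import *
for n in("scene","top"):
    p,d=env.read_camera(n);cv2.imwrite(f"pics/{n}3.png",p[:,:,::-1]);np.savez(n+"3.npz",p=p,d=d)
E
```

```text
t 26.68 j6 0.8926 yaw 0.3500 Mz 0.006 tau6 -0.431 M [-0.   -0.01  0.01] F [0.2 0.5 0.4] op 0.502 g 0.0 [416.6 -72.2 405. ]
```

View pics/scene3.png

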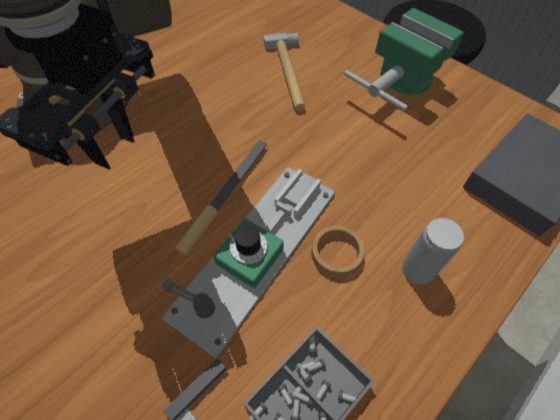

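View pics/top3.png

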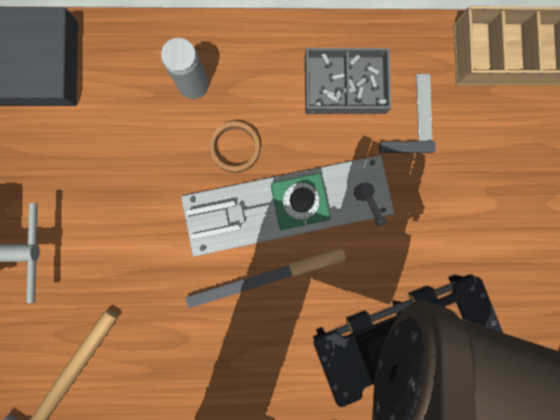

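The lever now points to the fixture's -x, with its tip at about (379,222) in top and (170,287) in scene. The tape roll, file and blank haven't moved. I'll check the angle, then hand in.

Run:
```python
from h import *
pv=np.array([598.5,-103.8])
for n,t in (("top",(379.3,221.5)),("scene",(170,286))):
    p=ray(n,t,61)[0,:2];d=p-pv;print(n,p,np.hypot(*d),"lock",(-(np.arctan2(d[1],d[0])-(.1955-np.pi/2)))%(2*np.pi))
```

```text
top [ 543.43981325 -120.8741118 ] 57.64676451488489 lock 1.46560029019322
scene [ 550.19453425 -124.09016349] 52.39378547181997 lock 1.368635466059966
```

The vision readings average about 1.41, which agrees with the measured hard end.

```bash
python3 -c "
from cell import env
print(env.job_done())"
```

```text
the job is handed in; nothing more can be done
None
```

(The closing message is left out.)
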